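# Put the pepper mill back together

## Task

Put the pepper mill back together after refilling: the metal spindle was left leaning in the open mill body, so bring it upright with its foot in the narrow throat in the middle of the mill's floor, then press it firmly, without ramming, all the way down to its stop. Only then thread the wooden head onto the spindle, so that it sits flat and centred on the mill's rim. Leave the salt mill, the mug and the jar where they stand.

Things in the scene. Friction and masses are not known exactly. Their poses are not given: they have to be found in the camera images.
- mill: Dark wooden pepper mill body, fixed upright on a steel disc (84 mm wide), 150 mm tall, open on top; origin at the centre of its underside, z up. Rim 64 mm outside, 48 mm inside. The 48 mm chamber ends in a shallow cone floor (z 74 mm at the wall, 70 mm at the centre) with the throat in its middle, a 14 mm wide vertical bore going down from z 70 mm. Its yaw means nothing.
- mill_mouth (a point): Centre of the mill's rim, on its axis, 150 mm up.
- seat (a joint): Stiff brass seat sliding in the throat under the spindle's foot; m, grows downward from 0 (seat top 45 mm above the worktop) to 0.030 (its stop: seat top at 15 mm, spindle fully home). Starts at 0 to 0.006; about 8 N moves it; it stays where left.
- spindle: Round metal rod, 12 mm thick, 200 mm long, 0.15 kg, dark heavier lower third; origin at the centre of its foot, z along the rod to its top. Starts leaning some 26 degrees on the rim in any direction, foot in the far corner of the chamber floor. Upright on the seat its top is 239 to 245 mm up, fully home 215 mm (65 above the rim). It has play in the throat: a few degrees off upright.
- spindle_top (a point): Centre of the spindle's upper end (at first about 253 mm up and 68 mm off the mill's axis).
- head: Dark wooden mill head: loose round cap, 60 mm diameter, 55 mm tall, bevelled top edge, standing on the worktop; origin at the centre of its underside, z up. A vertical 18 mm hole runs right through, countersunk to 31 mm over the lowest 12 mm. In place its underside lies on the rim and the spindle sticks 10 mm out of its top.
- salt_mill: Bystander: closed dark wooden salt mill, 68 mm across, 184 mm tall, with a small steel knob; origin at the centre of its underside.
- mug: Bystander: white mug, 80 mm across, 90 mm tall, handle to its +y; origin at the centre of its underside.
- jar: Bystander: amber glass jar with steel cap, 70 mm across, 110 mm tall; origin at the centre of its underside.
Mind the look-alikes: they are no part of the job. Of the things shaped like the head, the wooden one is meant.

How it is judged:
By the outcome, as a careful person would: the job done as asked, in the order asked, and still so for the second after the job is handed in, with the robot touching nothing.
It also fails if it takes over 69 s, if anything falls off the work surface, if the arm or the gripper's body presses on something with over 40 N, if the wrist force passes 120 N, or if a joint passes its speed limit or range.

## Robot

A 6-joint arm with a two-finger parallel gripper is mounted at the origin on the work surface. World frame = base frame: x ahead of the robot, y to its left, z up, the work surface at z = 0. Lengths are in mm, angles in degrees, forces in N, time in s.
With the tool pointing down it reaches from about 350 to 850 mm from the base axis. Payload 8.1 kg.
Tool frame: the origin (TCP) lies midway between the tips of the shut fingers; the grasp point (between the pads) lies 19 mm behind it; y points along the fingers, x is the direction in which the jaws open and shut, and the axes are right-handed (so a half turn about y gives the same grasp; the last joint's range is limited). The gripper opens to 85 mm and grips with 20 to 120 N. Pads are 22 mm wide; open, the fingers measure 114 mm over their backs; the gripper's body (76 mm by 85 mm) begins 54 mm behind the grasp point. The pads swing forward as they close: fully open they stand 13 mm farther back than shut.
Start: joints at [-81.555, 7.471, 85.268, -0, 87.261, -4.893], TCP at [138.442, -583.814, 205.092] pointing down, gripper open.
Joint ranges: [-169.43, 169.43], [-51.17, 129.36], [1.28, 143.12], [-76.62, 256.62], [0, 156.53], [-152.29, 152.29]. Speed limits (degrees/s): [136.94, 136.94, 159.86, 180, 180, 180].

## Interface

Orientations are given as [roll, pitch, yaw] about the fixed x, y, z axes, in that order (R = Rz(yaw) Ry(pitch) Rx(roll)).
In Python, from bench import r gives the robot as it stands.
- The arm moves only by the tool move_arm, never from a script. Its arguments are lists of equal length, an entry for each row: "linear": the shift along the tool's x, y, z normalised to -1 to 1, where 1 is 300 mm, a list of three; "twist": the turn, a rotation vector about the tool's x, y, z normalised to -1 to 1, where 1 is pi/2 rad, a list of three; "hand": the opening, from -1 (shut) to 1 (fully open). A call has 1 to 12 rows; each row is the pose to reach, as a shift and turn from the pose measured when the call began, along the tool's axes at that moment; what a row does not reach only later rows make up. A row lasts 1/12 s, in which the tool goes at most 41.7 mm and 7.16 degrees, less where a joint would pass 70% of its speed; a pose out of reach is approached as far as the arm can. A call with a number of a shift or a turn outside -1 to 1 is refused whole. A call with a gripper value outside its range is refused whole. The fingers move at their own pace and stop on an object; "force" is the grip in N (left out, the last holds). Time passes only in rows, so rows that repeat a pose let the fingers close. It gives the time, the measured TCP pose, the force and the opening at its end, in the units of the state.
- r.sense(): the state, without advancing time (a new reading comes with each control period).
- r.snapshot(name): name is "scene" or "top" or "wrist"; returns a dict with "frame" (420x560x3 uint8, red, green, blue), "range_z" (420x560 float32, mm along the optical axis (not along the pixel's ray), 0 where there is no reading), "intrinsics" (3x3 intrinsics, pixels), "dist_coeffs" ([k1, k2, p1, p2, k3] as OpenCV has them; the pictures are not rectified), "R" (3x3) and "t" (3): a world point X has camera coordinates R X + t; the wrist camera has in their place "hand_eye" (4x4, takes a point from camera to tool coordinates, whose origin is the TCP and whose axes are the tool frame's). Camera axes: x right, y down, z forward; pixel columns grow to the right and rows downward; lengths in mm; the calibration is good to about 2 mm. A picture is of the moment at which its call begins: read the wrist's pose just before it.
- r.hand_in(): hands the job in, once; it reports no verdict.
The state is a dict: "time": time; "joint_pos": joint angles; "qd": joint speeds; "joint_efforts": joint torques, N m; "tool_pos": TCP position; "tcp_rot": TCP orientation; "ft_force": force on the tool from outside, world axes, zero at the start; "wrist_torque": the same for the moment, N m; "finger_gap": finger opening in mm.
Only numpy, scipy, OpenCV 4.12 (cv2) and the standard library are available. Lean on these libraries where they do the work, as an engineer would, in place of code of your own. Each camera call takes 0.05 s, during which the arm holds its last target. There are 200 camera calls.

## Working session

There is one attempt and no reset: what is moved stays moved. The work goes in short steps, Python scripts to look and compute and a tool call to move; the robot and the scene stay as the last step left them, time stands still between calls to the robot, and variables do not carry over. Pictures are saved under pics/ and viewed, on a budget of 10 in all, crops included, one or two more only if the job needs it, and the job is handed in when it is done.

Besides the shell and the picture viewer there is one more tool, called after "Request:" by a JSON object that holds its "op" and its "data". move_arm: Moves the arm, as the interface text tells. Scaled input: -1 to 1 covers 300 mm each way for a shift and pi/2 rad each way for a turn. Its arguments: {"type":"object","properties":{"linear":{"type":"array","items":{"type":"array","items":{"type":"number","minimum":-1,"maximum":1}}},"twist":{"type":"array","items":{"type":"array","items":{"type":"number","minimum":-1,"maximum":1}}},"hand":{"type":"array","items":{"type":"number"}},"force":{"type":"number"}},"required":["linear","twist","hand"]}

```bash
mkdir -p pics; ls
cat > h.py <<'E'
import numpy as np, cv2
from bench import r
from scipy.spatial.transform import Rotation as Ro
def snap(n):
    s=r.sense(); d=r.snapshot(n)
    if n=='wrist':
        T=np.eye(4);T[:3,:3]=Ro.from_euler('xyz',s['tcp_rot'],degrees=True).as_matrix();T[:3,3]=s['tool_pos']
        M=np.linalg.inv(T@np.array(d['hand_eye'])); d['R']=M[:3,:3]; d['t']=M[:3,3]
    d['R']=np.array(d['R']);d['t']=np.array(d['t']).ravel();d['K']=np.array(d['intrinsics']);d['D']=np.array(d['dist_coeffs'])
    return d
def rays(d,px):
    px=np.asarray(px,float).reshape(-1,1,2)
    u=cv2.undistortPoints(px,d['K'],d['D']).reshape(-1,2)
    return -d['R'].T@d['t'], np.c_[u,np.ones(len(u))]@d['R']
def onplane(d,px,z):
    c,v=rays(d,px); return c+v*((z-c[2])/v[:,2])[:,None]
def cloud(d):
    z=d['range_z'];h,w=z.shape
    g=np.stack(np.meshgrid(np.arange(w),np.arange(h)),-1).reshape(-1,2)
    c,v=rays(d,g); P=c+v*z.reshape(-1,1); P=P.reshape(h,w,3).copy(); P[z==0]=np.nan
    return P
def proj(d,X):
    return cv2.projectPoints(np.asarray(X,float).reshape(-1,3),cv2.Rodrigues(d['R'])[0],d['t'],d['K'],d['D'])[0].reshape(-1,2)
def save(d,n,extra=None): cv2.imwrite('pics/'+n+'.png',cv2.cvtColor(d['frame'],cv2.COLOR_RGB2BGR))
E
python3 - <<'E'
from h import *
a=snap('scene');b=snap('top')
im=np.vstack([a['frame'],b['frame']])
cv2.imwrite('pics/a.png',cv2.cvtColor(a['frame'],4));cv2.imwrite('pics/b.png',cv2.cvtColor(b['frame'],4))
np.savez('a.npz',**a);np.savez('b.npz',**b)
for d in(a,b): print(d['K'],-d['R'].T@d['t'],d['R'][2])
P=cloud(b); m=(P[...,2]>15)&(P[...,2]<300)
n,l,st,c=cv2.connectedComponentsWithStats(m.astype(np.uint8))
for i in range(1,n):
    if st[i,4]>60:
        q=P[l==i]; print(st[i],c[i].round(),q.min(0).round(),q.max(0).round())
print(r.sense())
E
```

```text
pics
[[436.91508946   0.         276.52666445]
 [  0.         436.91508946 203.59853676]
 [  0.           0.           1.        ]] [1450.22893768  274.57402458  718.45050796] [-0.80049119 -0.25645268 -0.54170646]
[[498.8702289    0.         270.3922448 ]
 [  0.         498.8702289  213.15252425]
 [  0.           0.           1.        ]] [ 479.41476061   -2.52137871 1305.80030982] [ 0.11594942  0.01883366 -0.99307655]
[261 132  25  39 819] [273. 151.] [744. -15.  15.] [807.  49. 186.]
[128 165  46  36 696] [153. 182.] [659. 278.  15.] [740. 387.  94.]
[393 173  34  32 804] [410. 189.] [ 656. -357.   15.] [ 723. -295.  115.]
[303 225  24  24 424] [315. 237.] [ 540. -120.   15.] [598. -63.  61.]
[343 239  25  25 446] [355. 251.] [ 504. -223.   16.] [ 564. -165.   61.]
[169 243  61  29 946] [207. 258.] [478. 127.  15.] [547. 231. 255.]
[383 265  25  24 439] [395. 276.] [ 442. -322.   16.] [ 500. -268.   60.]
[332 283  25  24 435] [344. 295.] [ 396. -195.   16.] [ 453. -138.   61.]
[ 450  393   87   27 1017] [503. 411.] [ 119. -650.   15.] [ 183. -433.   24.]
[228 409  66  11 248] [259. 412.] [189. -33. 248.] [209.  94. 300.]
{'time': 0.1, 'joint_pos': array([-8.15549248e+01,  7.51164543e+00,  8.53244394e+01, -8.12356131e-05,
        8.72605866e+01, -4.89545757e+00]), 'qd': array([-0.07250277, -0.08531394, -0.26662768, -0.036578  ,  0.04387475,
       -0.00605766]), 'joint_efforts': array([ 4.78057973e-04, -5.70951498e+01, -5.01943374e+01, -1.93028109e-04,
        8.09724588e-03, -7.02170183e-06]), 'tool_pos': array([ 138.359555  , -583.27086147,  204.12693246]), 'tcp_rot': array([-89.99183109,   0.09632573, -76.65945643]), 'ft_force': array([-0.47108182,  0.2087306 , -0.33829495]), 'wrist_torque': array([-0.00559822,  0.00703766, -0.00075302]), 'finger_gap': 85.42352968461834}
```

View pics/a.png

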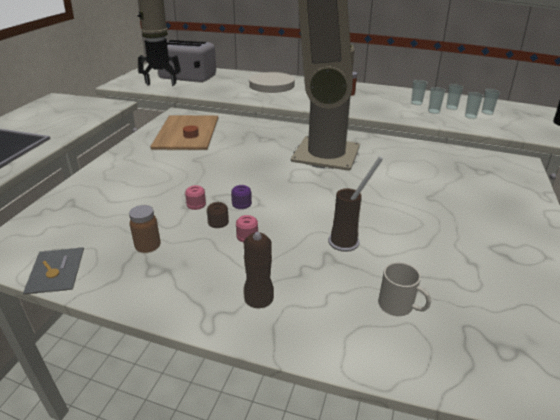

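View pics/b.png

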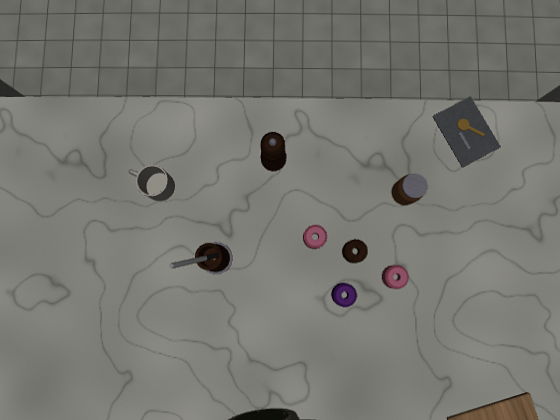

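The scene view shows the mill at about (345,220) with the spindle leaning to the upper right, up to (380,160). The dark wooden head is at (218,214). In the top view the head is at (355,251), the mill at (213,257), and the spindle top near (173,265). The pink and purple caps are decoys. Next I'll measure these from the images.

```bash
cat > m1.py <<'E'
from h import *
L=lambda n:{k:v for k,v in np.load(n).items()}
a,b=L('a.npz'),L('b.npz')
def circ(q):
    A=np.c_[2*q,np.ones(len(q))]; s=np.linalg.lstsq(A,(q**2).sum(1),rcond=None)[0]
    return s[:2],np.sqrt(s[2]+s[:2]@s[:2])
P=cloud(b)
# head: dark blob outline near px(355,251) on plane z=55 / depth top
q=P[235:268,340:372].reshape(-1,3); q=q[(q[:,2]>50)&(q[:,2]<60)]; print('head depth top n',len(q),q.mean(0),np.ptp(q,0))
# disc: contour on z small; mill: depth points rim
q=P[235:280,160:240].reshape(-1,3)
rim=q[(q[:,2]>145)&(q[:,2]<154)]; print('rim',len(rim),circ(rim[:,:2]),rim.mean(0))
rod=q[(q[:,2]>160)]; print('rod n',len(rod))
c=rod.mean(0);_,_,V=np.linalg.svd(rod-c);d=V[0]*np.sign(V[0][2]);print('rod b',c,d,np.degrees(np.arccos(d[2])),rod[rod[:,2].argmax()])
P2=cloud(a); q=P2[140:215,335:395].reshape(-1,3); rod=q[(q[:,2]>165)&(q[:,2]<270)&(abs(q[:,0]-510)<80)]
c=rod.mean(0);_,_,V=np.linalg.svd(rod-c);d=V[0]*np.sign(V[0][2]);print('rod a',len(rod),c,d,np.degrees(np.arccos(d[2])),rod[rod[:,2].argmax()])
for d,n,(x,y,w,h) in((b,'b',(150,220,120,80)),(a,'a',(300,130,110,130))):
    cv2.imwrite(f'pics/c{n}.png',cv2.resize(cv2.cvtColor(d['frame'][y:y+h,x:x+w],4),None,fx=4.5,fy=4.5,interpolation=cv2.INTER_NEAREST))
E
python3 m1.py
python3 - <<'E'
import cv2,numpy as np
a=cv2.imread('pics/ca.png');b=cv2.imread('pics/cb.png')
b=cv2.resize(b,(300,200),interpolation=0)
o=np.zeros((585,800,3),np.uint8);o[:a.shape[0],:a.shape[1]]=a;o[:200,500:800]=b
cv2.imwrite('pics/c.png',o)
E
```

```text
head depth top n 247 [ 532.7694666  -194.18461234   53.46159011] [54.9593009  55.4633296   9.25727525]
rim 239 (array([512.07738468, 161.49636038]), np.float64(27.567017125630663)) [512.25384735 160.70274196 149.22582507]
rod n 169
rod b [495.38170174 204.2817781  212.99808989] [-0.15992402  0.43206711  0.88754849] 27.433210652922174 [489.53328913 223.06890799 255.04368704]
rod a 192 [498.50359234 206.81629833 212.05462276] [-0.15366156  0.39824482  0.90431697] 25.26855286071734 [493.66262835 225.14148209 255.63644238]
```

View pics/c.png

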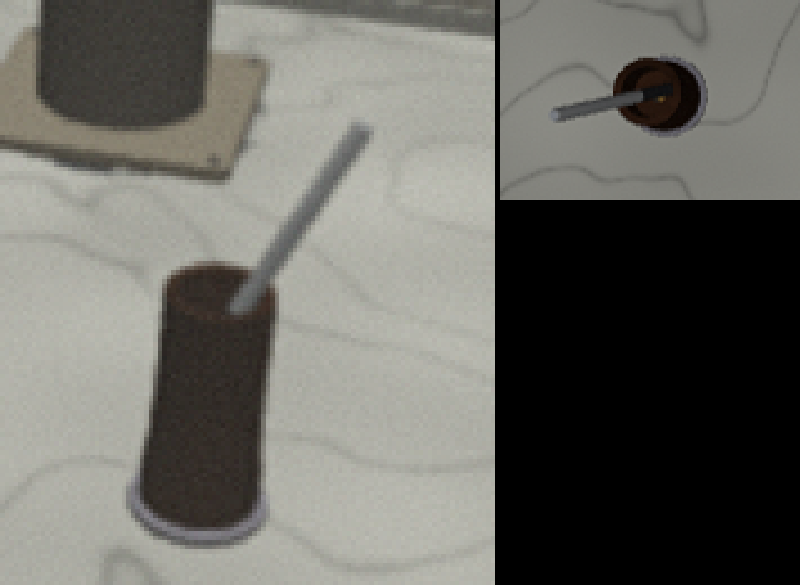

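The crop shows the rod leaving the rim at about (240,305), with its top at (360,130), leaning toward +y and slightly −x. Now I'll work out the move to it.

```bash
cat >> h.py <<'E'
def Rdown(yaw): return Ro.from_euler('xyz',[-90,0,yaw],degrees=True).as_matrix()
def plan(targets,s=None):
    """print normalised linear/twist for (pos,R) targets from the present pose"""
    s=s or r.sense(); R0=Ro.from_euler('xyz',s['tcp_rot'],degrees=True).as_matrix(); p0=np.array(s['tool_pos'])
    for p,R in targets:
        l=R0.T@(np.array(p)-p0)/300; w=Ro.from_matrix(R0.T@R).as_rotvec()/(np.pi/2)
        print(l.round(3).tolist(),w.round(3).tolist())
top=np.array([489,224.5,253.]);d=np.array([-.157,.415,.896]);d/=np.linalg.norm(d)
mill=np.array([512,161,150.])
def Rrod(d):
    y=-d; x=np.cross([0,0,1],-d)  # horizontal, perpendicular to lean
    x=np.cross(d,[0,0,1]); x/=np.linalg.norm(x); x=x if x[0]>0 else -x
    return np.c_[x,y,np.cross(x,y)]
E
python3 - <<'E'
from h import *
R1=Rdown(-50);print(Rrod(d))
plan([([400,-340,330],R1)])
E
```

```text
[[ 0.93530642  0.15702434 -0.31708873]
 [ 0.35383881 -0.41506434  0.83816448]
 [-0.         -0.89613891 -0.44377365]]
[-0.588, -0.418, 1.036] [-0.0, -0.296, -0.001]
```

Request:
{"op": "move_arm", "data": {"linear": [[-0.55,-0.4,0.98],[-0.55,-0.4,0.98],[-0.55,-0.4,0.98],[-0.55,-0.4,0.98],[-0.55,-0.4,0.98],[-0.55,-0.4,0.98],[-0.55,-0.4,0.98],[-0.55,-0.4,0.98],[-0.55,-0.4,0.98],[-0.55,-0.4,0.98]], "twist": [[0,-0.3,0],[0,-0.3,0],[0,-0.3,0],[0,-0.3,0],[0,-0.3,0],[0,-0.3,0],[0,-0.3,0],[0,-0.3,0],[0,-0.3,0],[0,-0.3,0]], "hand": [1,1,1,1,1,1,1,1,1,1]}}

```text
time: 0.93
tool_pos: [389.9, -352.3, 326.7]
tcp_rot: [-89.8, -0.1, -49.4]
ft_force: [0.4, -0.2, 1.3]
finger_gap: 85.2
```

Run:
```python
from h import *
print(r.sense()['tool_pos'],r.sense()['tcp_rot'],r.sense()['joint_pos'])
plan([([480,-70,370],Rdown(-10))])
```

```text
[ 389.93142121 -352.28611941  326.7369285 ] [-89.84527193  -0.09699753 -49.38458593] [-47.80132128  -5.23626863  85.58238607   0.15412616  99.55261304
   1.60884575]
[-0.519, -0.143, 0.841] [-0.001, -0.438, 0.002]
```

Request:
{"op": "move_arm", "data": {"linear": [[-0.52,-0.14,0.84],[-0.52,-0.14,0.84],[-0.52,-0.14,0.84],[-0.52,-0.14,0.84],[-0.52,-0.14,0.84],[-0.52,-0.14,0.84],[-0.52,-0.14,0.84],[-0.52,-0.14,0.84],[-0.52,-0.14,0.84]], "twist": [[0,-0.44,0],[0,-0.44,0],[0,-0.44,0],[0,-0.44,0],[0,-0.44,0],[0,-0.44,0],[0,-0.44,0],[0,-0.44,0],[0,-0.44,0]], "hand": [1,1,1,1,1,1,1,1,1]}}

```text
time: 1.68
tool_pos: [480.1, -67.6, 369.2]
tcp_rot: [-89.9, -0.2, -9.6]
ft_force: [-0.4, -0.3, 0.1]
finger_gap: 85.2
```

Run:
```python
from h import *
print(r.sense()['tool_pos'],r.sense()['tcp_rot'],r.sense()['joint_pos'])
plan([([480,150,390],Rdown(20.7)),(top+75*d,Rrod(d))])
```

```text
[480.08501973 -67.60704635 369.16351389] [-89.92012167  -0.18095368  -9.56027738] [-1.41542603e+01 -1.09685697e+01  8.63873145e+01  9.71708962e-02
  1.04407261e+02 -4.56978884e+00]
[-0.121, -0.069, 0.715] [-0.0, -0.336, 0.002]
[-0.189, 0.164, 1.061] [-0.286, -0.331, -0.075]
```

Request:
{"op": "move_arm", "data": {"linear": [[-0.12,-0.07,0.72],[-0.12,-0.07,0.72],[-0.12,-0.07,0.72],[-0.12,-0.07,0.72],[-0.12,-0.07,0.72],[-0.12,-0.07,0.72],[-0.12,-0.07,0.72],[-0.12,-0.07,0.72],[-0.12,-0.07,0.72]], "twist": [[0,-0.336,0],[0,-0.336,0],[0,-0.336,0],[0,-0.336,0],[0,-0.336,0],[0,-0.336,0],[0,-0.336,0],[0,-0.336,0],[0,-0.336,0]], "hand": [1,1,1,1,1,1,1,1,1]}}

```text
time: 2.43
tool_pos: [480.6, 149.5, 389.6]
tcp_rot: [-90.1, -0.1, 20.6]
ft_force: [-0.6, -0.3, 0.1]
finger_gap: 85.7
```

Run:
```python
from h import *
w=snap('wrist'); np.savez('w1.npz',**w); f=w['frame'].copy()
P=cloud(w)
# rim by depth
from m1 import circ
rm=(P[...,2]>144)&(P[...,2]<156)&(np.hypot(P[...,0]-512,P[...,1]-161)<38)
q=P[rm]; print(len(q),circ(q[:,:2])[0] if len(q)>5 else '',q.mean(0))
rod=P[(P[...,2]>170)&(P[...,2]<265)&(np.hypot(P[...,0]-490,P[...,1]-200)<60)]
if len(rod)>5:
    c=rod.mean(0);_,_,V=np.linalg.svd(rod-c);dd=V[0]*np.sign(V[0][2]);print(len(rod),c,dd,rod[rod[:,2].argmax()])
for X,col in((mill,(255,0,0)),(top,(0,255,0)),(top-200*d,(0,0,255)),):
    u=proj(w,X)[0]; print(u); cv2.circle(f,tuple(int(v) for v in u),3,col,1)
cv2.imwrite('pics/w1.png',cv2.cvtColor(f,4))
plan([(top+75*d,Rrod(d))])
```

```text
head depth top n 247 [ 532.7694666  -194.18461234   53.46159011] [54.9593009  55.4633296   9.25727525]
rim 239 (array([512.07738468, 161.49636038]), np.float64(27.567017125630663)) [512.25384735 160.70274196 149.22582507]
rod n 169
rod b [495.38170174 204.2817781  212.99808989] [-0.15992402  0.43206711  0.88754849] 27.433210652922174 [489.53328913 223.06890799 255.04368704]
rod a 192 [498.50359234 206.81629833 212.05462276] [-0.15366156  0.39824482  0.90431697] 25.26855286071734 [493.66262835 225.14148209 255.63644238]
979 [511.82096166 161.80728192] [512.08806564 160.80021644 150.24999134]
538 [493.31985388 208.73173722 225.97907415] [-0.15754347  0.43976423  0.88418747] [489.31424199 222.1551504  256.21794812]
[304.1985863  166.23140261]
[316.28706624 111.07029124]
[300.39360746 170.8567659 ]
[0.113, 0.232, 0.336] [-0.292, -0.002, 0.001]
```

View pics/w1.png

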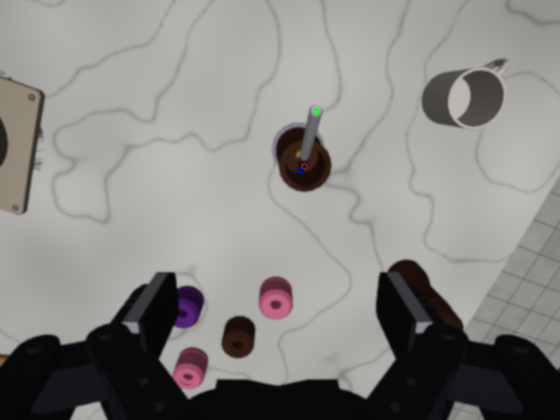

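The wrist view agrees. The rod top is at (316,111), under its projected mark, and the mill mouth is at (304,166). Next I'll tilt the tool to line up with the rod.

Request:
{"op": "move_arm", "data": {"linear": [[0.11,0.23,0.34],[0.11,0.23,0.34],[0.11,0.23,0.34],[0.11,0.23,0.34],[0.11,0.23,0.34],[0.11,0.23,0.34],[0.11,0.23,0.34]], "twist": [[-0.292,0,0],[-0.292,0,0],[-0.292,0,0],[-0.292,0,0],[-0.292,0,0],[-0.292,0,0],[-0.292,0,0]], "hand": [1,1,1,1,1,1,1]}}

```text
time: 3.07
tool_pos: [476.5, 255.4, 321.0]
tcp_rot: [-116.3, -0.1, 20.5]
ft_force: [-0.5, -1.0, 0.3]
finger_gap: 85.1
```

```bash
sed -i 's/^mill=.*/mill=np.array([512,161.5,150.])/' h.py
python3 - <<'E'
from h import *
s=r.sense();print(s['tool_pos'],s['tcp_rot'],s['joint_pos'])
w=snap('wrist'); f=w['frame'].copy();P=cloud(w)
rod=P[(P[...,2]>165)&(P[...,2]<265)&(np.hypot(P[...,0]-490,P[...,1]-200)<60)]
print(len(rod))
c=rod.mean(0);_,_,V=np.linalg.svd(rod-c);dd=V[0]*np.sign(V[0][2]);print(c,dd,rod[rod[:,2].argmax()])
for X,col in((mill,(255,0,0)),(top,(0,255,0)),(top-60*d,(0,255,0)),):
    u=proj(w,X)[0]; print(u); cv2.circle(f,tuple(int(v) for v in u),3,col,1)
cv2.imwrite('pics/w2.png',cv2.cvtColor(f,4))
plan([(top-10*d,Rrod(d)),(top-54*d,Rrod(d))])
E
```

```text
[476.46390534 255.41511652 320.96837262] [-1.16286381e+02 -1.13221433e-01  2.04740842e+01] [ 40.15876411   4.64745173  80.4881881  -25.3636288  102.88545511
  15.72473904]
517
[491.18517679 216.89561809 226.83944572] [-0.14448742  0.37912945  0.91399357] [488.17209849 223.15427544 255.21514646]
[276.72278298 186.10982979]
[277.67446326 206.98054345]
[277.50435489 187.21550695]
[0.001, 0.288, 0.004] [-0.001, -0.004, 0.001]
[0.001, 0.435, 0.004] [-0.001, -0.004, 0.001]
```

View pics/w2.png

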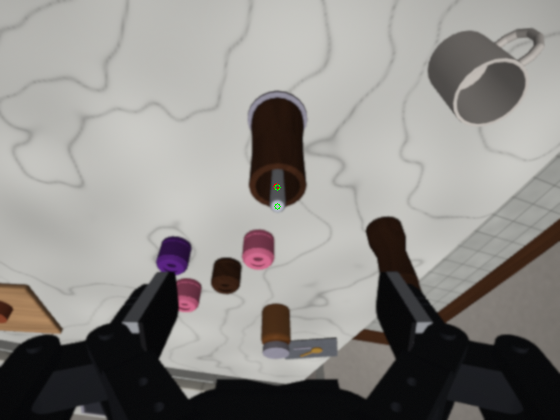

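The rod top is at (277,207), on its mark and centred between the fingers at columns 175 and 378. I'll advance along the rod and close the fingers.

Request:
{"op": "move_arm", "data": {"linear": [[0,0.12,0],[0,0.24,0],[0,0.34,0],[0,0.4,0],[0,0.435,0.003],[0,0.435,0.003],[0,0.435,0.003],[0,0.435,0.003],[0,0.435,0.003],[0,0.435,0.003],[0,0.435,0.003],[0,0.435,0.003]], "twist": [[0,0,0],[0,0,0],[0,0,0],[0,0,0],[0,0,0],[0,0,0],[0,0,0],[0,0,0],[0,0,0],[0,0,0],[0,0,0],[0,0,0]], "hand": [1,1,1,1,1,-1,-1,-1,-1,-1,-1,-1], "force": 60}}

```text
time: 4.12
tool_pos: [497.5, 202.5, 205.4]
tcp_rot: [-116.2, -0.3, 20.4]
ft_force: [-1.3, 1.4, 4.2]
finger_gap: 10.0
```

```bash
cat > look.py <<'E'
from h import *
import sys
w=snap(sys.argv[1]); x,y,ww,hh=map(int,sys.argv[3:7]); c=w['frame'][y:y+hh,x:x+ww]
k=min(760/ww,580/hh); cv2.imwrite(f'pics/{sys.argv[2]}.png',cv2.cvtColor(cv2.resize(c,None,fx=k,fy=k,interpolation=cv2.INTER_CUBIC),4))
s=r.sense();print(s['tool_pos'],s['tcp_rot'],s['ft_force'],s['wrist_torque'],s['finger_gap'],s['time'])
E
python3 look.py scene g1 280 90 160 170
```

```text
[497.50124199 202.47604111 205.37507093] [-116.22556733   -0.30777952   20.42838804] [-0.57337252  1.92396942  4.07410436] [0.22135626 0.09175396 0.02227049] 10.135892273822433 4.1667
```

Run:
```python
from h import *
s=r.sense();p=s['tool_pos'];R0=Ro.from_euler('xyz',s['tcp_rot'],degrees=True).as_matrix()
print('top in tool',R0.T@(top-p),'axis in tool',R0.T@d)
d0=np.array([-.351*.4384,.936*.4384,.8988]); t=top
foot=t-200*d0; L=(p-foot)@d0; print('foot',foot,'L',L)
Rt=Rdown(20.5); T=[]
T.append((p+8*d0,R0))
rv=Ro.from_matrix(R0.T@Rt).as_rotvec()
e=p-(foot+L*d0); print('off',e)
for f in (.2,.4,.6,.8,1):
    R=R0@Ro.from_rotvec(rv*f).as_matrix()
    ft=(1-f)*(foot+8*d0)+f*np.array([mill[0],mill[1],82])
    T.append((ft+R@R0.T@(p-foot),R))
plan(T)
```

```text
top in tool [-2.35958409e-02 -5.31548896e+01  1.30004050e-01] axis in tool [ 0.00253747 -0.99999462  0.00207788]
foot [519.77568 142.43152  73.24   ] L 146.82936953613955
off [ 0.31943045 -0.20579477  0.16483359]
[0.0, -0.027, -0.0] [0.0, 0.0, 0.0]
[0.0, -0.03, -0.035] [0.058, -0.0, 0.001]
[0.0, -0.03, -0.07] [0.117, -0.001, 0.001]
[0.0, -0.025, -0.103] [0.175, -0.001, 0.002]
[0.001, -0.017, -0.136] [0.233, -0.001, 0.003]
[0.001, -0.005, -0.167] [0.291, -0.002, 0.003]
```

Request:
{"op": "move_arm", "data": {"linear": [[0,-0.02,0],[0,-0.03,0],[0,-0.03,0],[0,-0.03,-0.035],[0,-0.03,-0.07],[0,-0.025,-0.103],[0,-0.017,-0.136],[0,-0.005,-0.167],[0,-0.005,-0.167],[0,-0.005,-0.167],[0,-0.005,-0.167]], "twist": [[0,0,0],[0,0,0],[0,0,0],[0.058,0,0],[0.117,0,0],[0.175,0,0],[0.233,0,0],[0.291,0,0],[0.291,0,0],[0.291,0,0],[0.291,0,0]], "hand": [-1,-1,-1,-1,-1,-1,-1,-1,-1,-1,-1]}}

```text
time: 5.08
tool_pos: [512.6, 160.7, 228.4]
tcp_rot: [-90.1, -0.3, 20.4]
ft_force: [-0.6, -0.8, -1.3]
finger_gap: 9.5
```

```bash
python3 look.py scene g2 280 90 160 170
cat > rod.py <<'E'
from h import *
# rod axis under the gripper from scene camera depth
a=snap('scene');P=cloud(a)
m=(P[...,2]>154)&(P[...,2]<r.sense()['tool_pos'][2]-3)&(np.hypot(P[...,0]-512,P[...,1]-161)<15)
q=P[m];print('rod pts',len(q))
if len(q)>5:
    ray=q.mean(0)-(-a['R'].T@a['t']);ray[2]=0;ray/=np.linalg.norm(ray)
    print('mean',q.mean(0),'+6mm',q.mean(0)+6*ray, 'z',q[:,2].min(),q[:,2].max())
E
python3 rod.py
```

```text
[512.3499646  161.49260023 228.38028989] [-90.07930267  -0.24847463  20.47082283] [-0.13964241  0.51183264 -2.09205658] [ 0.02355734  0.01795297 -0.00224094] 9.804395106703385 5.1333
rod pts 123
mean [515.41715962 164.86216921 190.44595057] +6mm [509.45805946 164.16279426 190.44595057] z 154.14196508648013 224.43116701945104
```

View pics/g2.png

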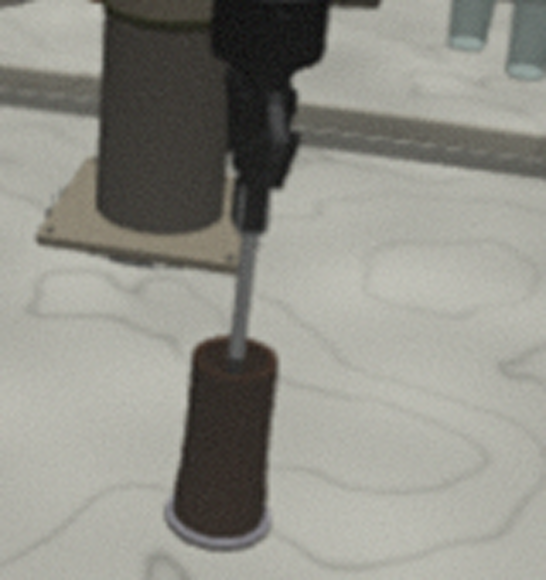

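The picture shows the rod upright in the gripper, entering the mouth at (237,350). I'll lower it gently over the throat.

Request:
{"op": "move_arm", "data": {"linear": [[0,0.01,0],[0,0.02,0],[0,0.03,0],[0,0.035,0],[0,0.04,0],[0,0.045,0],[0,0.045,0]], "twist": [[0,0,0],[0,0,0],[0,0,0],[0,0,0],[0,0,0],[0,0,0],[0,0,0]], "hand": [-1,-1,-1,-1,-1,-1,-1]}}

```text
time: 5.77
tool_pos: [512.1, 162.0, 214.5]
tcp_rot: [-90.1, -0.2, 20.5]
ft_force: [0.1, 0.2, -1.5]
finger_gap: 9.5
```

```bash
python3 -c "
from h import *
for i in range(2):
  s=r.sense();print(s['tool_pos'],s['ft_force'],s['wrist_torque'])
"
```

```text
[512.11020925 161.96824631 214.46910249] [ 0.07764312  0.19416129 -1.45497297] [ 0.01581895  0.00168294 -0.01464279]
[512.11020925 161.96824631 214.46910249] [ 0.07764312  0.19416129 -1.45497297] [ 0.01581895  0.00168294 -0.01464279]
```

Request:
{"op": "move_arm", "data": {"linear": [[0,0.008,0],[0,0.015,0],[0,0.022,0],[0,0.03,0],[0,0.03,0]], "twist": [[0,0,0],[0,0,0],[0,0,0],[0,0,0],[0,0,0]], "hand": [-1,-1,-1,-1,-1]}}

```text
time: 6.18
tool_pos: [511.9, 161.9, 204.8]
tcp_rot: [-90.1, -0.2, 20.5]
ft_force: [0.4, 1.0, -1.9]
finger_gap: 10.2
```

The foot is inside the throat, at about z 58. I'll continue down to the seat.

Request:
{"op": "move_arm", "data": {"linear": [[0,0.01,0],[0,0.02,0],[0,0.03,0],[0,0.04,0],[0,0.05,0],[0,0.058,0],[0,0.066,0],[0,0.066,0]], "twist": [[0,0,0],[0,0,0],[0,0,0],[0,0,0],[0,0,0],[0,0,0],[0,0,0],[0,0,0]], "hand": [-1,-1,-1,-1,-1,-1,-1,-1]}}

```text
time: 6.85
tool_pos: [512.4, 161.9, 185.6]
tcp_rot: [-90.1, -0.3, 20.5]
ft_force: [-0.0, -0.0, 2.5]
finger_gap: 10.0
```

Request:
{"op": "move_arm", "data": {"linear": [[0,0.006,0],[0,0.012,0],[0,0.018,0],[0,0.024,0],[0,0.03,0],[0,0.036,0],[0,0.042,0],[0,0.048,0],[0,0.054,0],[0,0.06,0],[0,0.06,0]], "twist": [[0,0,0],[0,0,0],[0,0,0],[0,0,0],[0,0,0],[0,0,0],[0,0,0],[0,0,0],[0,0,0],[0,0,0],[0,0,0]], "hand": [-1,-1,-1,-1,-1,-1,-1,-1,-1,-1,-1]}}

```text
time: 7.77
tool_pos: [513.0, 162.0, 168.5]
tcp_rot: [-90.1, -0.3, 20.5]
ft_force: [-1.5, 0.1, 4.9]
finger_gap: 9.5
```

Request:
{"op": "move_arm", "data": {"linear": [[0,0.004,0],[0,0.008,0],[0,0.012,0],[0,0.016,0],[0,0.02,0],[0,0.024,0],[0,0.026,0],[0,0.028,0]], "twist": [[0,0,0],[0,0,0],[0,0,0],[0,0,0],[0,0,0],[0,0,0],[0,0,0],[0,0,0]], "hand": [-1,-1,-1,-1,-1,-1,-1,-1]}}

```text
time: 8.43
tool_pos: [513.9, 162.1, 161.7]
tcp_rot: [-90.1, -0.5, 20.5]
ft_force: [-2.3, -0.6, 11.2]
finger_gap: 10.1
```

```bash
python3 look.py scene x 280 90 160 170
```

```text
[513.90010374 162.1288327  161.73989523] [-90.12153948  -0.46438752  20.5290281 ] [-1.92488819 -0.19275957  7.51516972] [-0.28584424  0.71723355 -0.04695379] 9.77405618735813 8.4833
```

Request:
{"op": "move_arm", "data": {"linear": [[-0.005,0.005,0],[-0.005,0.008,0],[-0.005,0.012,0],[-0.005,0.016,0],[-0.005,0.016,0]], "twist": [[0,0,0],[0,0,0],[0,0,0],[0,0,0],[0,0,0]], "hand": [-1,-1,-1,-1,-1]}}

```text
time: 8.9
tool_pos: [515.0, 162.2, 161.4]
tcp_rot: [-90.2, -0.8, 20.5]
ft_force: [-2.5, -0.2, 21.2]
finger_gap: 9.9
```

Force rose to 21 N with no further travel, at the expected TCP height of about 162, so the spindle is at its stop. I'll relax, release and retreat straight up.

Request:
{"op": "move_arm", "data": {"linear": [[0,-0.005,0],[0,-0.005,0],[0,-0.005,0],[0,-0.005,0],[0,-0.005,0],[0,-0.1,0],[0,-0.2,0],[0,-0.3,0],[0,-0.4,0],[0,-0.45,0],[0,-0.45,0]], "twist": [[0,0,0],[0,0,0],[0,0,0],[0,0,0],[0,0,0],[0,0,0],[0,0,0],[0,0,0],[0,0,0],[0,0,0],[0,0,0]], "hand": [-1,0,0,0,0,0,0,0,0,0,0]}}

```text
time: 9.82
tool_pos: [514.9, 162.3, 301.2]
tcp_rot: [-90.2, -1.3, 20.5]
ft_force: [0.4, 0.3, 0.2]
finger_gap: 42.7
```

```bash
cat > chk.py <<'E'
from h import *
from m1 import circ
c0=np.array([512,161.5])
for n in('scene','top','wrist'):
    w=snap(n);P=cloud(w);rr=np.hypot(P[...,0]-512,P[...,1]-161.5)
    q=P[(P[...,2]>160)&(P[...,2]<235)&(rr<22)]
    rim=P[(P[...,2]>145)&(P[...,2]<154)&(rr<38)&(rr>20)]
    print(n,'rim',circ(rim[:,:2]) if len(rim)>20 else len(rim),rim[:,2].mean())
    if len(q)>3:
        ray=q.mean(0)-(-w['R'].T@w['t']);ray[2]=0;ray/=np.linalg.norm(ray)
        zt=np.percentile(q[:,2],95); t=q[q[:,2]>zt-6]
        print(' rod',len(q),'mean',q.mean(0).round(1),'ztop',zt.round(1),q[:,2].max(),'top pts',t.mean(0).round(1),'ray',ray.round(2))
s=r.sense();print(s['tool_pos'],s['tcp_rot'],s['joint_pos'],s['ft_force'],s['finger_gap'],s['time'])
E
sed -i '/^P=cloud(b)/,$d' m1.py
python3 chk.py; python3 look.py wrist w3 150 50 300 225
```

```text
scene rim (array([514.47694379, 163.27308491]), np.float64(28.28650489856381)) 149.1905236031836
 rod 103 mean [516.2 164.  189.7] ztop 214.6 216.92681508057024 top pts [515.  163.7 213.1] ray [-0.99 -0.12  0.  ]
top rim (array([512.17914733, 160.78668594]), np.float64(27.297246453390724)) 148.9895512737672
 rod 10 mean [512.4 158.2 178.8] ztop 200.6 204.0038771206282 top pts [514.5 157.6 200.2] ray [0.2  0.98 0.  ]
wrist rim (array([511.91596477, 162.18378518]), np.float64(27.89032054165385)) 150.421704003923
 rod 388 mean [512.6 165.7 200.8] ztop 216.1 217.38789638397998 top pts [513.4 164.  214.7] ray [ 0.39 -0.92  0.  ]
[512.73380896 161.78029443 295.11215907] [-90.16877601  -0.77167012  20.53095052] [ 1.20864604e+01 -4.18768265e+00  8.78504897e+01 -5.38817857e-02
  9.55491026e+01 -8.44893273e+00] [-0.09415678  0.30062957 -1.02339096] 42.76990432004399 9.9667
[512.39067287 161.71306353 294.47074886] [-90.15772612  -0.70052064  20.53016961] [0.17778599 0.16521349 0.06386154] [0.05851964 0.00875592 0.02608739] 42.77587166796695 10.0167
```

View pics/w3.png

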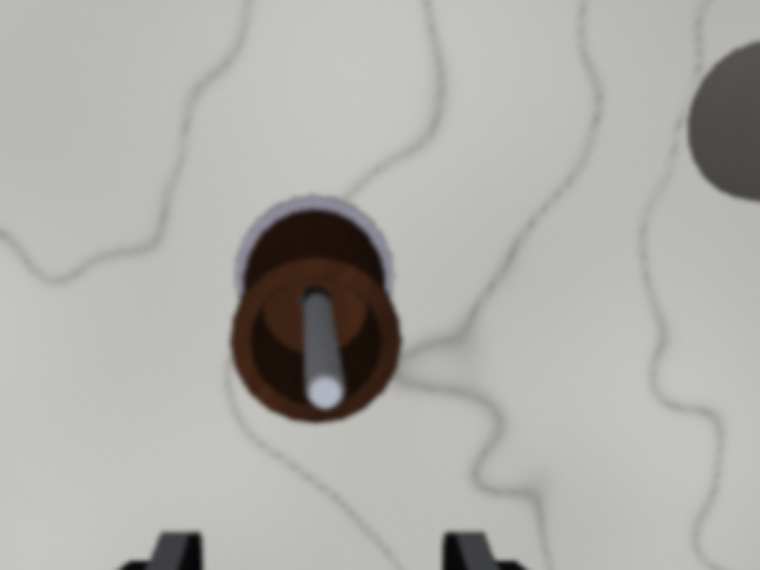

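The spindle is upright and home: its light top disc is at (325,392) inside the rim at (316,340), with the top at about 215 mm. Now the head.

Run:
```python
from h import *
w=snap('wrist')
m=cv2.inRange(cv2.cvtColor(w['frame'],cv2.COLOR_RGB2HSV),(90,10,140),(140,80,255)); m[:190]=0;m[240:]=0;m[:,:250]=0;m[:,310:]=0
n,l,st,c=cv2.connectedComponentsWithStats(m)
for i in range(1,n):
    if st[i,4]>20: print(st[i],c[i],onplane(w,c[i],215))
print(onplane(w,[278.3,204.8],215))
plan([([540,-60,290],Rdown(-25))])
```

```text
[273 199  12  12 118] [278.5        204.59322034] [[514.29098497 163.44803164 215.        ]]
[[514.20713137 163.24299001 215.        ]]
[-0.173, 0.014, -0.724] [-0.001, 0.506, 0.008]
```

Request:
{"op": "move_arm", "data": {"linear": [[-0.17,0,-0.72],[-0.17,0,-0.72],[-0.17,0,-0.72],[-0.17,0,-0.72],[-0.17,0,-0.72],[-0.17,0,-0.72],[-0.17,0,-0.72],[-0.17,0,-0.72],[-0.17,0,-0.72]], "twist": [[0,0.5,0.008],[0,0.5,0.008],[0,0.5,0.008],[0,0.5,0.008],[0,0.5,0.008],[0,0.5,0.008],[0,0.5,0.008],[0,0.5,0.008],[0,0.5,0.008]], "hand": [1,1,1,1,1,1,1,1,1]}}

```text
time: 10.82
tool_pos: [539.7, -58.5, 292.8]
tcp_rot: [-89.9, 0.2, -24.4]
ft_force: [-0.2, 0.5, 0.0]
finger_gap: 85.3
```

Run:
```python
from h import *
print(r.sense()['tool_pos'],r.sense()['joint_pos'])
plan([([533,-194,220],Rdown(-60))])
```

```text
[539.70121353 -58.48097235 292.84823535] [-11.68113322  -2.37162674  86.33269838   0.11802677  96.21062618
  12.72608766]
[0.167, 0.242, -0.421] [-0.0, 0.396, -0.002]
```

Request:
{"op": "move_arm", "data": {"linear": [[0.167,0.242,-0.421],[0.167,0.242,-0.421],[0.167,0.242,-0.421],[0.167,0.242,-0.421],[0.167,0.242,-0.421],[0.167,0.242,-0.421],[0.167,0.242,-0.421],[0.167,0.242,-0.421],[0.167,0.242,-0.421]], "twist": [[0,0.396,0],[0,0.396,0],[0,0.396,0],[0,0.396,0],[0,0.396,0],[0,0.396,0],[0,0.396,0],[0,0.396,0],[0,0.396,0]], "hand": [1,1,1,1,1,1,1,1,1]}}

```text
time: 11.57
tool_pos: [533.7, -192.9, 220.8]
tcp_rot: [-90.0, 0.1, -59.7]
ft_force: [1.0, 0.5, 0.3]
finger_gap: 85.4
```

Run:
```python
from h import *
from m1 import circ
s=r.sense();print(s['tool_pos'],s['tcp_rot'])
w=snap('wrist');P=cloud(w);f=w['frame'].copy()
m=(P[...,2]>49)&(P[...,2]<60)&(np.hypot(P[...,0]-533,P[...,1]+194)<40)
q=P[m];print(len(q),q.mean(0))
hull=cv2.convexHull(q[:,:2].astype(np.float32));print(cv2.minEnclosingCircle(hull))
for X in ([533,-194,55],s['tool_pos']):
    u=proj(w,X)[0];print(u); cv2.circle(f,tuple(int(v) for v in u),3,(0,255,0),1)
cv2.imwrite('pics/w4.png',cv2.cvtColor(f,4))
plan([([533,-194,12],Rdown(-60))])
```

```text
[ 533.65785799 -192.92279519  220.7953541 ] [-89.99506948   0.1407627  -59.73066573]
1868 [ 536.93026323 -193.84926366   54.4854685 ]
((535.1420288085938, -194.95709228515625), 28.779802322387695)
[277.37342912 181.80605136]
[276.01929577 250.99816771]
[0.003, 0.696, -0.003] [-0.0, 0.002, -0.002]
```

View pics/w4.png

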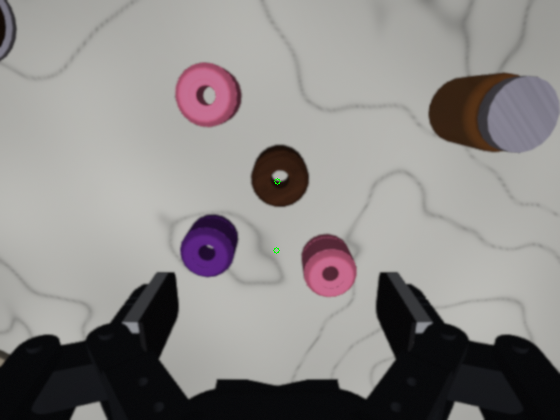

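The dark head is at (280,175), between the two pink caps and the purple one, which leaves room for the open fingers. I'll go down on it.

Run:
```python
from h import *
plan([([534.8,-194.5,10],Rdown(-60))])
```

```text
[0.008, 0.703, 0.001] [-0.0, 0.002, -0.002]
```

Request:
{"op": "move_arm", "data": {"linear": [[0.008,0.13,0],[0.008,0.26,0],[0.008,0.39,0],[0.008,0.5,0],[0.008,0.58,0],[0.008,0.64,0],[0.008,0.68,0],[0.008,0.703,0],[0.008,0.703,0]], "twist": [[0,0,0],[0,0,0],[0,0,0],[0,0,0],[0,0,0],[0,0,0],[0,0,0],[0,0,0],[0,0,0]], "hand": [1,1,1,1,1,1,1,1,1]}}

```text
time: 12.37
tool_pos: [534.1, -194.0, 8.9]
tcp_rot: [-90.0, 0.2, -59.7]
ft_force: [-1.0, -0.4, -0.4]
finger_gap: 85.5
```

Request:
{"op": "move_arm", "data": {"linear": [[0,0,0],[0,0,0],[0,0,0],[0,0,0],[0,0,0],[0,0,0]], "twist": [[0,0,0],[0,0,0],[0,0,0],[0,0,0],[0,0,0],[0,0,0]], "hand": [-1,-1,-1,-1,-1,-1], "force": 40}}

```text
time: 12.87
tool_pos: [535.7, -194.7, 11.4]
tcp_rot: [-89.9, 0.1, -59.7]
ft_force: [-1.2, 1.9, 6.1]
finger_gap: 57.6
```

Request:
{"op": "move_arm", "data": {"linear": [[0,-0.06,0],[0,-0.15,0],[0,-0.28,0],[0,-0.41,0],[0,-0.54,0],[0,-0.67,0],[0,-0.8,0],[0,-0.88,0],[0,-0.88,0],[0,-0.88,0]], "twist": [[0,0,0],[0,0,0],[0,0,0],[0,0,0],[0,0,0],[0,0,0],[0,0,0],[0,0,0],[0,0,0],[0,0,0]], "hand": [-1,-1,-1,-1,-1,-1,-1,-1,-1,-1]}}

```text
time: 13.7
tool_pos: [536.9, -195.7, 278.9]
tcp_rot: [-89.7, -0.2, -59.7]
ft_force: [0.7, -0.4, -2.3]
finger_gap: 57.2
```

```bash
python3 - <<'E'
from h import *
s=r.sense();print(s['tool_pos'],s['ft_force'],s['finger_gap'])
plan([([540,-20,290],Rdown(-20))])
E
python3 look.py wrist w5 0 0 560 420
```

```text
[ 536.8514565  -195.67822933  278.8904541 ] [ 0.6786838  -0.40457323 -2.33268521] 57.242360566948605
[-0.5, -0.038, 0.305] [-0.002, -0.441, 0.004]
[ 535.82760911 -195.19891284  276.27310765] [-8.98625365e+01 -4.49963820e-02 -5.96890355e+01] [-0.86384699 -0.12005952 -1.26806309] [ 0.03108489 -0.00375095 -0.03116   ] 57.5583375530492 13.75
```

View pics/w5.png

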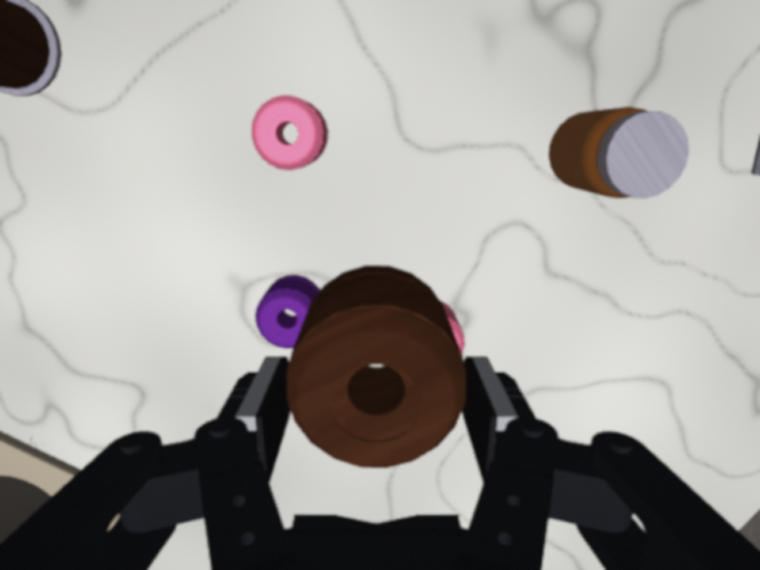

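The head is held squarely, with its hole at (376,390) midway between the pads. I'll measure the hole's offset from the TCP and carry the head over.

Run:
```python
from h import *
s=r.sense();w=snap('wrist')
# rim of the head's top: depth-plane centre
h=onplane(w,[277.0,287.4],s['tool_pos'][2]-10.5+55)[0]
R0=Ro.from_euler('xyz',s['tcp_rot'],degrees=True).as_matrix()
print('hole in tool',R0.T@(h-s['tool_pos']))
print(s['tool_pos'])
plan([([540,-10,290],Rdown(-20))])
```

```text
hole in tool [  0.49774749 -44.48994773   4.08602345]
[ 535.82760911 -195.19891284  276.27310765]
[-0.524, -0.05, 0.325] [-0.001, -0.441, -0.001]
```

Request:
{"op": "move_arm", "data": {"linear": [[-0.5,-0.03,0.31],[-0.5,-0.03,0.31],[-0.5,-0.03,0.31],[-0.5,-0.03,0.31],[-0.5,-0.03,0.31],[-0.5,-0.03,0.31],[-0.5,-0.03,0.31],[-0.5,-0.03,0.31]], "twist": [[0,-0.44,0],[0,-0.44,0],[0,-0.44,0],[0,-0.44,0],[0,-0.44,0],[0,-0.44,0],[0,-0.44,0],[0,-0.44,0]], "hand": [-1,-1,-1,-1,-1,-1,-1,-1]}}

```text
time: 14.47
tool_pos: [538.9, -18.3, 282.1]
tcp_rot: [-90.0, 0.2, -20.2]
ft_force: [1.0, -0.5, -1.1]
finger_gap: 56.9
```

Run:
```python
from h import *
print(r.sense()['tool_pos'])
plan([([514,163,275],Rdown(15))])
```

```text
[538.92089539 -18.28135201 282.07830328]
[-0.287, 0.025, 0.538] [-0.001, -0.391, -0.002]
```

Request:
{"op": "move_arm", "data": {"linear": [[-0.287,0.01,0.538],[-0.287,0.01,0.538],[-0.287,0.01,0.538],[-0.287,0.01,0.538],[-0.287,0.01,0.538],[-0.287,0.01,0.538],[-0.287,0.01,0.538],[-0.287,0.01,0.538],[-0.287,0.01,0.538]], "twist": [[0,-0.39,0],[0,-0.39,0],[0,-0.39,0],[0,-0.39,0],[0,-0.39,0],[0,-0.39,0],[0,-0.39,0],[0,-0.39,0],[0,-0.39,0]], "hand": [-1,-1,-1,-1,-1,-1,-1,-1,-1]}}

```text
time: 15.22
tool_pos: [514.2, 161.4, 279.2]
tcp_rot: [-89.9, 0.2, 14.6]
ft_force: [-1.0, -0.3, -0.7]
finger_gap: 57.3
```

```bash
cat > hd.py <<'E'
from h import *
s=r.sense();w=snap('wrist');P=cloud(w);R0=Ro.from_euler('xyz',s['tcp_rot'],degrees=True).as_matrix()
Q=(P-s['tool_pos'])@R0
m=(Q[...,1]<-40)&(Q[...,1]>-52)&(abs(Q[...,0])<29)&(abs(Q[...,2])<40)
q=Q[m];print(s['tool_pos'],s['tcp_rot'],len(q),'y med',np.median(q[:,1]),'z rng',np.percentile(q[:,2],[1,99]),q[:,2].min(),q[:,2].max(),'x',np.percentile(q[:,0],[1,99]))
c,rad=cv2.minEnclosingCircle(q[:,[0,2]].astype(np.float32));print('head centre in tool x,z',c,rad)
# hole: missing pixels inside hull of top face
k=cv2.morphologyEx(m.astype(np.uint8),cv2.MORPH_OPEN,np.ones((3,3)));H,hi=cv2.findContours(k,cv2.RETR_CCOMP,2)[:2]
for i,h in enumerate(H):
    if hi[0][i][3]>=0 and cv2.contourArea(h)>30:
        M=cv2.moments(h);u=[M['m10']/M['m00'],M['m01']/M['m00']]
        X=onplane(w,u,s['tool_pos'][2]-np.median(q[:,1]))[0];print('hole px',u,cv2.contourArea(h),'tool',(X-s['tool_pos'])@R0)
a=snap('scene');P=cloud(a);z=s['tool_pos'][2]
q=P[(P[...,2]>z-12)&(P[...,2]<z+45)&(np.hypot(P[...,0]-514,P[...,1]-163)<45)]
print('scene low z',np.percentile(q[:,2],[1,5]))
E
python3 hd.py; python3 look.py scene g4 280 70 160 170
```

```text
[514.16783814 161.35509302 279.17935327] [-89.86590428   0.17656127  14.62543424] 8576 y med -44.16505933510416 z rng [-23.66245821  24.87298604] -26.49119062863586 26.450328049011652 x [-28.52733158  28.88732835]
head centre in tool x,z (0.005400657653808594, -0.16875600814819336) 31.080093383789062
hole px [276.4662049712782, 296.1009287593278] 3104.5 tool [ 9.34946509e-04 -4.41669194e+01 -6.52239328e-01]
scene low z [269.77972884 273.17828403]
[514.22348714 161.69416876 279.51104993] [-89.85318016   0.14203118  14.71291271] [-0.21808348  0.56546983 -0.89198678] [-0.03624395  0.04010852 -0.01729922] 57.465182190190994 15.3667
```

View pics/g4.png

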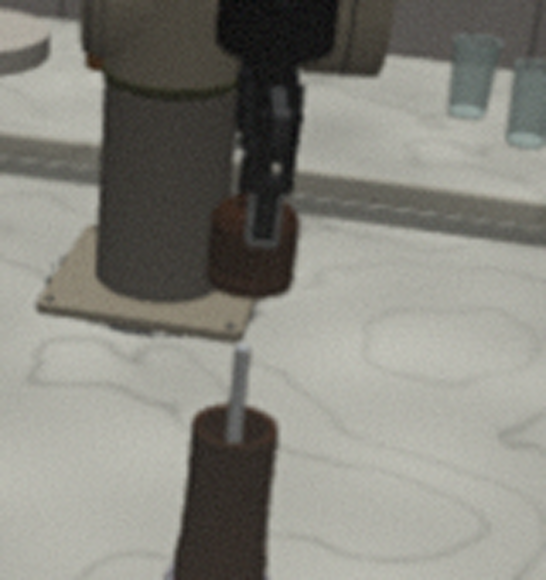

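The head is level above the spindle. The head is at (254,245), and the spindle's top is at (243,350). I'll lower it gently.

Request:
{"op": "move_arm", "data": {"linear": [[-0.002,0.03,0.003],[-0.002,0.07,0.003],[-0.002,0.11,0.003],[-0.002,0.14,0.003],[-0.002,0.165,0.003],[-0.002,0.185,0.003],[-0.002,0.2,0.003],[-0.002,0.215,0.003],[-0.002,0.225,0.003],[-0.002,0.225,0.003]], "twist": [[0,0,0],[0,0,0],[0,0,0],[0,0,0],[0,0,0],[0,0,0],[0,0,0],[0,0,0],[0,0,0],[0,0,0]], "hand": [-1,-1,-1,-1,-1,-1,-1,-1,-1,-1]}}

```text
time: 16.2
tool_pos: [513.0, 162.5, 211.4]
tcp_rot: [-89.9, 0.2, 14.7]
ft_force: [0.3, -1.0, -0.4]
finger_gap: 57.2
```

```bash
python3 look.py scene g5 280 70 160 170; python3 -c "
from h import *
plan([([512.3,161.7,163],Rdown(14.7))])"
```

```text
[513.14406697 162.57879639 211.89736588] [-89.85153405   0.15193063  14.71528761] [-0.05560697  0.39742684 -0.01765206] [ 0.04834611  0.00438167 -0.03788448] 57.30374072096624 16.25
[-0.003, 0.163, -0.003] [-0.002, 0.0, -0.002]
```

Request:
{"op": "move_arm", "data": {"linear": [[0,0.02,0],[0,0.04,0],[0,0.06,0],[-0.001,0.08,-0.001],[-0.002,0.1,-0.002],[-0.003,0.12,-0.003],[-0.003,0.135,-0.003],[-0.003,0.15,-0.003],[-0.003,0.158,-0.003],[-0.003,0.163,-0.003],[-0.003,0.163,-0.003]], "twist": [[0,0,0],[0,0,0],[0,0,0],[0,0,0],[0,0,0],[0,0,0],[0,0,0],[0,0,0],[0,0,0],[0,0,0],[0,0,0]], "hand": [-1,-1,-1,-1,-1,-1,-1,-1,-1,-1,-1]}}

```text
time: 17.17
tool_pos: [512.2, 161.5, 162.7]
tcp_rot: [-89.9, 0.2, 14.7]
ft_force: [-0.1, 1.1, -0.5]
finger_gap: 57.6
```

Request:
{"op": "move_arm", "data": {"linear": [[0,0.002,0],[0,0.004,0],[0,0.006,0],[0,0.008,0],[0,0.008,0]], "twist": [[0,0,0],[0,0,0],[0,0,0],[0,0,0],[0,0,0]], "hand": [-1,-1,-1,-1,-1]}}

```text
time: 17.58
tool_pos: [512.5, 161.7, 161.4]
tcp_rot: [-89.8, 0.1, 14.7]
ft_force: [-3.6, -0.5, 4.8]
finger_gap: 57.3
```

The head is on the rim, with about 5 N of contact. I'll open, back off straight up and check.

Request:
{"op": "move_arm", "data": {"linear": [[0,0,0],[0,0,0],[0,0,0],[0,0,0],[0,-0.03,0],[0,-0.1,0],[0,-0.2,0],[0,-0.3,0],[0,-0.4,0],[0,-0.5,0],[0,-0.5,0],[0,-0.5,0]], "twist": [[0,0,0],[0,0,0],[0,0,0],[0,0,0],[0,0,0],[0,0,0],[0,0,0],[0,0,0],[0,0,0],[0,0,0],[0,0,0],[0,0,0]], "hand": [-0.2,0.2,0.8,1,1,1,1,1,1,1,1,1]}}

```text
time: 18.58
tool_pos: [514.2, 161.6, 314.8]
tcp_rot: [-89.9, -0.2, 14.7]
ft_force: [-0.2, 0.6, -0.5]
finger_gap: 85.5
```

Run:
```python
from h import *
from m1 import circ
ims=[]
for n in('wrist','scene','top'):
    w=snap(n);P=cloud(w);rr=np.hypot(P[...,0]-512,P[...,1]-161.5)
    t=P[(P[...,2]>200)&(P[...,2]<209)&(rr<40)];rod=P[(P[...,2]>211)&(P[...,2]<230)&(rr<15)]
    q=t-t.mean(0);_,_,V=np.linalg.svd(q)
    print(n,len(t),'head top',cv2.minEnclosingCircle(t[:,:2].astype(np.float32)),'z',np.median(t[:,2]),'normal',V[2].round(3),'rod',len(rod),rod.mean(0) if len(rod) else '',rod[:,2].max() if len(rod) else '')
    ims.append(w['frame'])
s=ims[1][130:270,290:400];s=cv2.resize(s,None,fx=4,fy=4);v=ims[0][100:300,180:380];v=cv2.resize(v,(350,350))
o=np.zeros((560,790,3),np.uint8);o[:,:440]=s;o[:350,440:]=v;cv2.imwrite('pics/f.png',cv2.cvtColor(o,4))
print(r.sense()['tool_pos'])
```

```text
wrist 2496 head top ((512.9093627929688, 161.1583709716797), 28.630008697509766) z 205.34895536896965 normal [-0.004  0.017  1.   ] rod 165 [512.04216056 161.87266609 214.85436987] 217.47030905497832
scene 183 head top ((515.5188598632812, 162.85365295410156), 28.372995376586914) z 204.4343952975231 normal [-0.046 -0.011 -0.999] rod 13 [514.17267644 162.93404546 214.10511306] 216.31997234973392
top 141 head top ((513.3844604492188, 154.99172973632812), 26.967912673950195) z 203.52055508370108 normal [ 0.011 -0.04   0.999] rod 0  
[512.34134581 161.278885   310.18292214]
```

View pics/f.png

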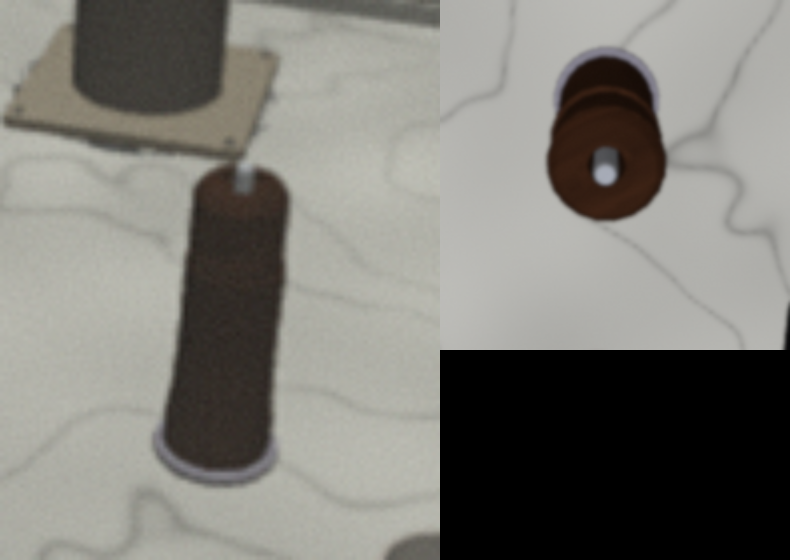

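The head sits flat on the rim: its top is at (240,190) in the left view, and the spindle sticks out at (605,175) in the right view. I'll hand in.

```bash
python3 -c "
from bench import r
print(r.hand_in())"
```

```text
the job is handed in; nothing more can be done
None
```

The pepper mill is back together, and I handed the job in at about 19 s on the robot's clock, well under the 69 s limit.

- **Spindle:** I gripped it along its lean, brought it upright and lowered it into the throat, then pressed it slowly onto its stop. It moved at about 5–6 N, then the force rose to 21 N with no further travel.
- **Head:** After letting go of the spindle, I threaded the wooden head over it, set it on the rim with about 5 N and backed the gripper away. The salt mill, mug, jar and coloured caps were not touched.

**Last checks:**
- **Heights:** The spindle top read about 215–216 mm and the head top about 204–205 mm (205 mm expected), so the spindle sticks out about 10 mm as it should.
- **Flatness:** The head is level to about 1° in the wrist camera. The scene and top cameras, with far fewer points, read 2–3°.
- **Centring:** The head is within about 1 mm of the mill's axis in the wrist camera. In the scene camera it agrees with that camera's own reading of the rim.
- **Disagreement:** The top camera put the head about 6.5 mm off in y. I put that down to the arm blocking much of its view (only 141 points) and relied on the other two, but did not check it further.

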